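# Swap the wrong sample tin and scan the replacement in

### The job

One tin in the grey kit tray is wrong (yellow lid among blue): stand it in the red reject tray, then stand the blue-lidded tin from the wooden stock tray in the compartment left empty, keeping both tins upright. Then pick up the hand scanner, aim its window down at the label on the lid of the tin you just put in, from about 9 cm away, hold it still there for two seconds, and lay it back flat on its black mat. Leave the other tins where they are.

Things in the scene. Friction and masses are not known exactly. Their poses are not given: they have to be found in the camera images.
- odd_tin_mid (a point): the wrong tin, in one of the three compartments of the grey kit tray: aluminium sample tin, 50 mm diameter, 62 mm tall, about 150 g, with a flat yellow lid (the top 16 mm) that has the same diameter and carries a white 36 x 30 mm paper label with black bars; this point is on its axis half-way up, 31 mm above its underside; z is the tin's axis, pointing up
- fresh_tin_mid (a point): the correct replacement, in one of the three compartments of the wooden stock tray: aluminium sample tin, 50 mm diameter, 62 mm tall, about 150 g, with a flat blue lid (the top 16 mm) that has the same diameter and carries a white 36 x 30 mm paper label with black bars; this point is on its axis half-way up, 31 mm above its underside; z is the tin's axis, pointing up
- fresh_tin_label (a point): the middle of the label on the lid of that replacement tin (blue lid, from stock), 31.5 mm above the tin's half-way point; z is normal to the label, pointing up
- kit_tin_a_mid (a point): a correct tin in the kit, to be left alone: aluminium sample tin, 50 mm diameter, 62 mm tall, about 150 g, with a flat blue lid (the top 16 mm) that has the same diameter and carries a white 36 x 30 mm paper label with black bars; this point is on its axis half-way up, 31 mm above its underside; z is the tin's axis, pointing up
- kit_tin_b_mid (a point): another correct tin in the kit, to be left alone: aluminium sample tin, 50 mm diameter, 62 mm tall, about 150 g, with a flat blue lid (the top 16 mm) that has the same diameter and carries a white 36 x 30 mm paper label with black bars; this point is on its axis half-way up, 31 mm above its underside; z is the tin's axis, pointing up
- stock_green_mid (a point): a tin in the stock tray, not wanted: aluminium sample tin, 50 mm diameter, 62 mm tall, about 150 g, with a flat green lid (the top 16 mm) that has the same diameter and carries a white 36 x 30 mm paper label with black bars; this point is on its axis half-way up, 31 mm above its underside; z is the tin's axis, pointing up
- stock_white_mid (a point): a tin in the stock tray, not wanted: aluminium sample tin, 50 mm diameter, 62 mm tall, about 150 g, with a flat white lid (the top 16 mm) that has the same diameter and carries a white 36 x 30 mm paper label with black bars; this point is on its axis half-way up, 31 mm above its underside; z is the tin's axis, pointing up
- kit_slot1 (a point): the grey kit tray, fixed, 90 x 250 mm outside, rim 10 mm above the table, walls and dividers about 4 mm thick, floor 4 mm thick, three equal compartments in a row along its y axis (centres at y = -80, 0 and +80 mm; each about 78 mm square); this point is on the floor in the middle of the centre compartment; z up
- reject_floor (a point): the red reject tray, fixed, one compartment, 100 x 100 mm outside, walls 4 mm thick, rim 10 mm above the table, floor 4 mm thick; this point is on the middle of its floor, z up; empty at first
- rest_top (a point): the scanner's black rubber rest mat, fixed, 240 (along its x) x 110 mm, 4 mm thick; this point is in the middle of its top face; x along its length, z up
- scanner_grip (a point): the hand scanner, loose, about 220 g, lying level on its mat: a straight orange handle, 32 mm wide and 36 mm tall, 130 mm long from x = -90 to +40 mm, and at its +x end a white head 48 mm wide, up to 64 mm tall, from about x = 25 to 85 mm, looking 45 degrees forward and down. This point is in the handle, near the centre of mass, 20 mm above its flat underside; x points forward to the head, z up (out of its top), y across the handle (the way to grasp it)
- scanner_window (a point): the middle of the scanner's red window, on the front of its head: 73 mm forward (x) and 4 mm below the scanner_grip point; z is the line of sight, out of the window, 45 degrees forward and down when the handle is level. It is always on (no trigger to press) and reads a label that lies on this line (within about 12 mm either way), 60 to 120 mm out, seen no more slantingly than 60 degrees from straight on, while the scanner is held still

How it is judged (in metres and radians):
On the way, in this order (a step that is already met when the one before it is completed fails the run):
1. the yellow-lidded tin stands released in the red reject tray (x of odd_tin_mid in the frame of reject_floor between -0.024 and 0.024 m and y of odd_tin_mid in the frame of reject_floor between -0.024 and 0.024 m and z of odd_tin_mid in the frame of reject_floor between 0.027 and 0.035 m and angle between odd_tin_mid's own z axis and vertical below 0.08 rad and contact force between odd_tin and the fingers below 0.1 N and linear speed of odd_tin below 0.03 m/s), for 0.2 s.
2. the blue-lidded replacement stands released in the kit's empty compartment (x of fresh_tin_mid in the frame of kit_slot1 between -0.018 and 0.018 m and y of fresh_tin_mid in the frame of kit_slot1 between -0.105 and 0.105 m and z of fresh_tin_mid in the frame of kit_slot1 between 0.027 and 0.035 m and angle between fresh_tin_mid's own z axis and vertical below 0.08 rad and contact force between fresh_tin and the fingers below 0.1 N and linear speed of fresh_tin below 0.03 m/s), for 0.2 s.
3. the scanner is held still for 1 s, its line of sight within 12 mm of the middle of the label of the replacement in the kit, 60 to 120 mm away, at most 60 degrees off straight on (all of step 2 and x of fresh_tin_label in the frame of scanner_window between -0.012 and 0.012 m and y of fresh_tin_label in the frame of scanner_window between -0.012 and 0.012 m and z of fresh_tin_label in the frame of scanner_window between 0.06 and 0.12 m and angle between the z axis of scanner_window and the z axis of fresh_tin_label, either way round below 1.05 rad and linear speed of scanner below 0.02 m/s and angular speed of scanner below 0.2 rad/s), for 1 s.
At the end, for the whole second after the job is handed in: Yellow-lidded tin upright in the red tray (within 24 mm of its middle each way), replacement upright on the floor of the kit's empty compartment, scanner flat on its mat (within 100 mm along, 45 mm across its middle), all released and still; the other four tins within 15 mm of their starts (all of step 1 and all of step 2 and x of scanner_grip in the frame of rest_top between -0.1 and 0.1 m and y of scanner_grip in the frame of rest_top between -0.045 and 0.045 m and z of scanner_grip in the frame of rest_top below 0.026 m and angle between scanner_grip's own z axis and vertical below 0.1 rad and contact force between scanner and the fingers below 0.1 N and linear speed of scanner below 0.03 m/s and distance of each of kit_tin_a_mid, kit_tin_b_mid, stock_green_mid, stock_white_mid from where it was at the start of the episode below 0.015 m); the robot touches nothing.
It fails at once if the wrong tin is tipped more than 30 degrees (angle between odd_tin_mid's own z axis and vertical above 0.52 rad).
It fails at once if the replacement tin is tipped more than 30 degrees (angle between fresh_tin_mid's own z axis and vertical above 0.52 rad).
It fails at once if one of the other four tins is pushed over or moved more than 25 mm (distance of any of kit_tin_a_mid, kit_tin_b_mid, stock_green_mid, stock_white_mid from where it was at the start of the episode above 0.025 m).
It also fails if it takes over 72 s, if anything falls off the work surface, if the arm or the gripper's body presses on something with over 40 N, if the wrist force passes 120 N, or if a joint passes its speed limit or range.

### The arm

A 7-joint arm with a two-finger parallel gripper is mounted at the origin on the work surface. World frame = base frame: x ahead of the robot, y to its left, z up, the work surface at z = 0. Lengths are in m, angles in degrees, forces in N, time in s.
With the tool pointing down it reaches from about 0.35 to 0.9 m from the base axis. Payload 7.2 kg.
Tool frame: the origin (TCP) lies midway between the tips of the shut fingers; the grasp point (between the pads) lies 19 mm behind it; x points along the fingers, z is the direction in which the jaws open and shut, and the axes are right-handed (so a half turn about x gives the same grasp; the last joint's range is limited). The gripper opens to 85 mm and grips with 20 to 120 N. Pads are 22 mm wide; open, the fingers measure 114 mm over their backs; the gripper's body (76 mm by 85 mm) begins 54 mm behind the grasp point. The pads swing forward as they close: fully open they stand 13 mm farther back than shut.
Start: joints at [60.149, 23.554, -0.728, 91.456, 0.321, 64.991, -4.71], TCP at [0.273, -0.562, 0.231] pointing down, gripper open.
Joint ranges: [-169.25, 169.25], [-16.82, 113.86], [-84.01, 82.57], [7.8, 145.47], [-59.2, 239.2], [7.22, 106.19], [-163.78, 163.78]. Speed limits (degrees/s): [136.94, 136.94, 172.46, 172.46, 180, 180, 180].

### API

Orientations are given as [roll, pitch, yaw] about the fixed x, y, z axes, in that order (R = Rz(yaw) Ry(pitch) Rx(roll)).
In Python, from workcell import ctrl gives the robot as it stands.
- The arm moves only by the tool jog_arm, never from a script. Its argument "steps" is a list that holds one entry, the list of rows, each a list of 7 numbers: the shift along the tool's x, y, z in units of 50 mm (1.0 is 50 mm), then the turn, a rotation vector about the tool's x, y, z in units of 6 degrees (1.0 is 6 degrees), then the finger opening in mm, from 0 to 85.4. In form: [[[dx, dy, dz, rx, ry, rz, gripper], ...]]. A call has 1 to 20 rows; each row is the pose to reach, as a shift and turn from the pose commanded when the call began, along the tool's axes at that moment; what a row does not reach only later rows make up. A row lasts 1/8 s, in which the tool goes at most 62.5 mm and 10.7 degrees, less where a joint would pass 70% of its speed; a pose out of reach is approached as far as the arm can. A call with a gripper value outside its range is refused whole. The fingers move at their own pace and stop on an object; the grip force is fixed at half the most. Time passes only in rows, so rows that repeat a pose let the fingers close. It gives the time, the measured TCP pose, the force and the opening at its end, in the units of the state.
- ctrl.observe(): the state, without advancing time (a new reading comes with each control period).
- ctrl.capture(name): name is "side" or "top" or "wrist"; returns (picture, depth): 480x640x3 uint8, red, green, blue; 480x640 float32, m along the optical axis (not along the pixel's ray), 0 where there is no reading.
- ctrl.calibration(name): a dict with "fx", "fy", "cx", "cy" (pixels), "eye" and "rotation" of the camera in the world; the wrist camera has in their place "tool_from_camera" (4x4, takes a point from camera to tool coordinates, whose origin is the TCP and whose axes are the tool frame's). Camera axes: x right, y up, looking along -z (the intrinsics and any distortion apply to the point x, -y, -z); pixel columns grow to the right and rows downward; lengths in m; the calibration is good to about 2 mm. A picture is of the moment at which its call begins: read the wrist's pose just before it. calibration takes no time and is no camera call.
- ctrl.hand_in(): hands the job in, once; it reports no verdict.
The state is a dict: "time": time; "joint_pos": joint angles; "dq": joint speeds; "tau": joint torques, N m; "eef_pos": TCP position; "eef_rot": TCP orientation; "force": force on the tool from outside, world axes, zero at the start; "torque": the same for the moment, N m; "opening": finger opening in m.
Only numpy, scipy, OpenCV 4.12 (cv2) and the standard library are available. Lean on these libraries where they do the work, as an engineer would, in place of code of your own. Each camera call takes 0.05 s, during which the arm holds its last target. There are 200 camera calls.

## Working session

There is one attempt and no reset: what is moved stays moved. The work goes in short steps, Python scripts to look and compute and a tool call to move; the robot and the scene stay as the last step left them, time stands still between calls to the robot, and variables do not carry over. Pictures are saved under pics/ and viewed, about 8 in all and at most 12, crops included, and the job is handed in when it is done.

Besides the shell and the picture viewer there is one more tool, called after "Emit:" by a JSON object that holds its "name" and its "arguments", one argument or row to a line. jog_arm: Moves the arm, as the interface text tells. Its arguments: {"type":"object","properties":{"steps":{"type":"array"}},"required":["steps"]}

```bash
mkdir -p pics; cat > h.py <<'E'
import numpy as np, cv2
from scipy.spatial.transform import Rotation as R
from workcell import ctrl
def cloud(name):
    s=ctrl.observe(); c=ctrl.calibration(name); im,d=ctrl.capture(name)
    v,u=np.mgrid[:480,:640]
    P=np.stack([(u-c['cx'])/c['fx']*d,-(v-c['cy'])/c['fy']*d,-d],-1)
    if name=='wrist':
        T=np.array(c['tool_from_camera']); P=P@T[:3,:3].T+T[:3,3]
        P=P@R.from_euler('xyz',s['eef_rot'],degrees=True).as_matrix().T+np.array(s['eef_pos'])
    else: P=P@np.array(c['rotation']).reshape(3,3).T+np.array(c['eye'])
    P[d==0]=np.nan
    return im,P
def save(n,im): cv2.imwrite('pics/'+n,cv2.cvtColor(im,cv2.COLOR_RGB2BGR))
E
python3 - <<'E'
from h import *
print(ctrl.observe()); print(ctrl.calibration('top'))
im,P=cloud('top'); save('t1.png',im); np.save('P.npy',P); np.save('im.npy',im)
E
```

```text
{'time': 0.0, 'joint_pos': array([60.14931152, 23.60104333, -0.72709903, 91.50385487,  0.31981053,
       64.99004931, -4.70905619]), 'dq': array([-0.06482791, -0.02325969,  0.01623764, -0.04351633, -0.0411772 ,
       -0.14994447,  0.03127201]), 'tau': array([-3.56972296e-04, -6.00617695e+01,  6.82290439e-01, -2.99409020e+01,
        1.38310788e-02,  1.07855353e-02,  4.51019957e-06]), 'eef_pos': array([ 0.27316472, -0.56159585,  0.23044341]), 'eef_rot': array([-176.21316926,   89.9070795 ,  119.7304302 ]), 'force': array([ 0.98842372, -0.77727569, -0.42340682]), 'torque': array([0.01927888, 0.01230898, 0.00145897]), 'opening': 0.08503882397745985}
{'fx': 451.75021247487433, 'fy': 451.75021247487433, 'cx': 315.5972335450006, 'cy': 238.5140802253449, 'eye': array([ 0.48717664, -0.03343271,  0.95522989]), 'rotation': array([  4.32804521,  -2.01304601, -91.13036378])}Traceback (most recent call last):
  File "<stdin>", line 3, in <module>
  File "h.py", line 11, in cloud
    else: P=P@np.array(c['rotation']).reshape(3,3).T+np.array(c['eye'])
              ~~~~~~~~~~~~~~~~~~~~~~~~~~~~~~~^^^^^
ValueError: cannot reshape array of size 3 into shape (3,3)
```

```bash
sed -i "s/np.array(c\['rotation'\]).reshape(3,3).T/R.from_euler('xyz',c['rotation'],degrees=True).as_matrix().T/" h.py
python3 - <<'E'
from h import *
c=ctrl.calibration('top'); print(c.keys())
im,P=cloud('top'); save('t1.png',im); np.save('P.npy',P); np.save('im.npy',im)
E
```

```text
dict_keys(['fx', 'fy', 'cx', 'cy', 'eye', 'rotation'])
```

View pics/t1.png

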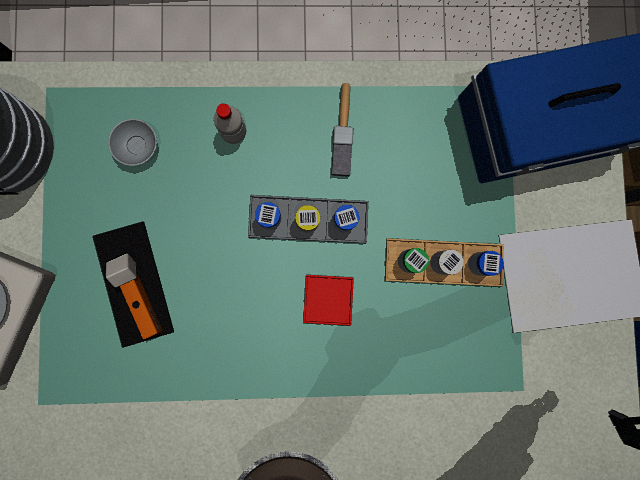

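The top view (up is +x, left is +y) shows the yellow tin in the centre kit compartment at (307,217), with blue tins at (268,214) and (346,217). The red tray is at (329,300). The stock tray holds green (416,261), white (450,262) and the fresh blue tin (490,262), which sits beside a white slab. The scanner is at (135,295), its head toward (121,270).

```bash
python3 - <<'E'
from h import *
P=np.load('P.npy'); im=np.load('im.npy')
def circ(n,u,v):
    w=P[v-22:v+23,u-22:u+23].reshape(-1,3); w=w[np.isfinite(w[:,0])]
    z=np.percentile(w[:,2],80); t=w[abs(w[:,2]-z)<.006]
    c,r=cv2.minEnclosingCircle((t[:,:2]*1000).astype(np.float32)); print(n,np.round(c,1),'r',round(r,1),'z',round(z,4),'med',np.round(np.median(t,0),4),len(t))
for a in [('odd',307,217),('kA',268,214),('kB',346,217),('green',416,261),('white',450,262),('fresh',490,262)]: circ(*a)
hsv=cv2.cvtColor(im,cv2.COLOR_RGB2HSV)
def rect(n,m):
    k,l,s,_=cv2.connectedComponentsWithStats(m.astype(np.uint8)); i=1+s[1:,4].argmax(); p=P[l==i]; p=p[np.isfinite(p[:,0])]
    print(n,s[i],cv2.minAreaRect((p[:,:2]*1000).astype(np.float32)),'z',np.percentile(p[:,2],[2,50,98]).round(4))
H,S,V=hsv[...,0],hsv[...,1],hsv[...,2]
U=np.mgrid[:480,:640]; r=lambda a,b,c,d:(U[1]>a)&(U[1]<b)&(U[0]>c)&(U[0]<d)
rect('red',((H<5)|(H>174))&(S>150)&(V>80)&r(295,365,265,335))
rect('mat',(V<60)&r(85,180,215,355))
rect('matfull',((V<60)|((H>2)&(H<18)&(S>150))|((S<40)&(V>90)))&r(85,180,215,355))
rect('handle',(H>2)&(H<20)&(S>150)&r(100,180,250,350))
rect('head',(S<50)&(V>90)&r(95,145,245,292))
rect('kit',(S<60)&(V<140)&r(240,375,188,250))
rect('stock',(H>5)&(H<25)&(S>60)&r(380,510,232,292))
for n,u,v in [('box',560,270),('bottle',225,112),('hammer',343,135),('bluebox',480,140),('bowl',133,125),('tab',400,180)]: print(n,P[v,u].round(3))
E
```

```text
odd [596.8 -50.4] r 25.2 z 0.0649 med [ 0.5965 -0.05    0.0663] 491
kA [603.9  29. ] r 24.9 z 0.0648 med [0.6038 0.029  0.0663] 495
kB [ 596.2 -128.4] r 25.0 z 0.0649 med [ 0.5957 -0.1275  0.0663] 490
green [ 507.7 -275.3] r 35.7 z 0.0645 med [ 0.5077 -0.2642  0.0659] 509
white [ 505.2 -323.6] r 35.9 z 0.0646 med [ 0.504  -0.3326  0.066 ] 506
fresh [ 499.7 -414.8] r 25.6 z 0.0646 med [ 0.499  -0.4135  0.066 ] 511
red [ 303  275   51   50 2244] ((430.1227722167969, -91.74519348144531), (99.24224090576172, 99.60039520263672), 85.33063507080078) z [0.0003 0.0041 0.0111]
mat [  93  222   81  126 4622] ((471.3697509765625, 313.09130859375), (240.2145538330078, 113.1048812866211), 15.565113067626953) z [0.0003 0.004  0.0344]
matfull [  93  222   81  126 6205] ((471.3697509765625, 313.09130859375), (240.2145538330078, 113.1048812866211), 15.565113067626953) z [0.0005 0.0049 0.0625]
handle [ 119  274   44   66 1220] ((424.0193786621094, 295.7232971191406), (129.38290405273438, 46.99488830566406), 23.782691955566406) z [0.0039 0.039  0.0429]
head [106 254  30  33 625] ((500.1394348144531, 322.6879577636719), (54.49076461791992, 45.96198272705078), 24.726593017578125) z [0.0355 0.0545 0.0667]
kit [ 248  195  121   49 3486] ((601.3165283203125, -53.962677001953125), (251.01251220703125, 92.00630187988281), 86.24674987792969) z [0.0006 0.0047 0.0268]
stock [ 385  238  119   48 2917] ((503.79229736328125, -340.83343505859375), (253.69253540039062, 89.64875030517578), 86.14227294921875) z [0.0005 0.0044 0.012 ]
box [ 0.482 -0.592  0.002]
bottle [0.789 0.101 0.128]
hammer [ 0.777 -0.131  0.016]
bluebox [ 0.751 -0.407  0.06 ]
bowl [0.802 0.309 0.019]
tab [ 0.682 -0.252  0.003]
```

```bash
cat >> h.py <<'E'
def go(pos,yaw=None,tilt=None):
    "row (50mm/6deg units) to world TCP pos, tool down, jaw axis at yaw deg (mod 180, nearest), from present pose"
    s=ctrl.observe(); M=R.from_euler('xyz',s['eef_rot'],degrees=True)
    m=M.as_matrix()
    if yaw is None: yaw=np.degrees(np.arctan2(m[1,2],m[0,2]))
    best=None
    for y in (yaw,yaw+180):
        z=np.array([np.cos(np.radians(y)),np.sin(np.radians(y)),0]); x=np.array([0,0,-1.])
        w=(M.inv()*R.from_matrix(np.stack([x,np.cross(z,x),z],1))).as_rotvec(degrees=True)
        if best is None or np.linalg.norm(w)<np.linalg.norm(best): best=w
    d=m.T@(np.array(pos)-s['eef_pos'])
    print('t',round(s['time'],2),'pos',np.round(s['eef_pos'],4),'open',round(s['opening'],4),'jawyaw',round(np.degrees(np.arctan2(m[1,2],m[0,2])),1),'j7',round(s['joint_pos'][6],1),'F',np.round(s['force'],1))
    print('ROW',np.round(np.r_[d/.05,best/6],2))
E
python3 - <<'E'
from h import *
go([.5968,-.0504,.13],-3.75)
E
```

```text
t 0.1 pos [ 0.2732 -0.5616  0.2305] open 0.0851 jawyaw -64.1 j7 -4.7 F [ 0.2 -0.1  0.7]
ROW [ 2.020e+00  1.029e+01 -6.360e+00 -1.005e+01 -1.000e-02 -1.000e-02]
```

Emit:
{"name": "jog_arm", "arguments": {
  "steps": [
    [[1.0,10.29,-6.36,-10.05,0,0,85],[1.0,10.29,-6.36,-10.05,0,0,85],[1.0,10.29,-6.36,-10.05,0,0,85],[1.0,10.29,-6.36,-10.05,0,0,85],[1.0,10.29,-6.36,-10.05,0,0,85],[1.0,10.29,-6.36,-10.05,0,0,85],[1.0,10.29,-6.36,-10.05,0,0,85],[1.0,10.29,-6.36,-10.05,0,0,85],[1.0,10.29,-6.36,-10.05,0,0,85],[1.0,10.29,-6.36,-10.05,0,0,85],[1.0,10.29,-6.36,-10.05,0,0,85],[2.02,10.29,-6.36,-10.05,0,0,85],[2.02,10.29,-6.36,-10.05,0,0,85],[2.02,10.29,-6.36,-10.05,0,0,85]]
  ]
}}

```text
time: 1.85
eef_pos: [0.5971, -0.0517, 0.1313]
eef_rot: [-26.1, 90.0, -29.9]
force: [-0.9, -0.0, 0.8]
opening: 0.0852
```

```bash
python3 - <<'E'
from h import *
im,P=cloud('wrist'); save('w1.png',im)
go([.5968,-.0504,.026],-3.75)
hsv=cv2.cvtColor(im,cv2.COLOR_RGB2HSV); m=(hsv[...,0]>20)&(hsv[...,0]<35)&(hsv[...,1]>120)&(abs(P[...,2]-.066)<.008)
p=P[m]; print(len(p),cv2.minEnclosingCircle((p[:,:2]*1000).astype(np.float32)) if len(p) else 0, np.median(p,0))
E
```

```text
t 1.9 pos [ 0.5977 -0.0516  0.132 ] open 0.0847 jawyaw -3.8 j7 -15.3 F [ 0.9 -0.7  0.2]
ROW [ 2.12  0.02 -0.02 -0.01  0.02  0.  ]
2444 ((595.134765625, -51.42061996459961), 25.022872924804688) [ 0.59559086 -0.04828378  0.06551249]
```

View pics/w1.png

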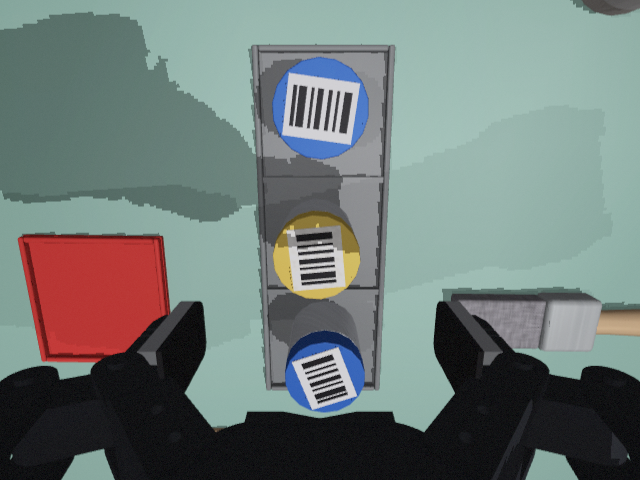

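The wrist view shows the yellow lid centred between the fingers at (317,255), and its measured position agrees with the top view.

Emit:
{"name": "jog_arm", "arguments": {
  "steps": [
    [[1.0,0,-0.03,0,0,0,85],[1.8,0,-0.03,0,0,0,85],[2.12,0,-0.03,0,0,0,85],[2.12,0,-0.03,0,0,0,85],[2.12,0,-0.03,0,0,0,35],[2.12,0,-0.03,0,0,0,35],[2.12,0,-0.03,0,0,0,35],[2.12,0,-0.03,0,0,0,35],[2.12,0,-0.03,0,0,0,35],[2.12,0,-0.03,0,0,0,35],[2.12,0,-0.03,0,0,0,35],[2.12,0,-0.03,0,0,0,35],[1.8,0,-0.03,0,0,0,35],[1.3,0,-0.03,0,0,0,35],[0.6,0,-0.03,0,0,0,35],[0.2,0,-0.03,0,0,0,35],[0.2,0,-0.03,0,0,0,35]]
  ]
}}

```text
time: 4.03
eef_pos: [0.5968, -0.051, 0.123]
eef_rot: [-2.9, 89.8, -6.7]
force: [1.2, 0.4, -1.3]
opening: 0.0486
```

```bash
python3 - <<'E'
from h import *
go([.430,-.092,.122],-3.75)
E
```

```text
t 4.03 pos [ 0.5968 -0.051   0.123 ] open 0.0486 jawyaw -3.8 j7 -15.7 F [ 1.2  0.4 -1.3]
ROW [ 0.01 -1.04 -3.27 -0.    0.04  0.  ]
```

Emit:
{"name": "jog_arm", "arguments": {
  "steps": [
    [[0,-0.3,-1.0,0,0,0,35],[0,-0.7,-2.1,0,0,0,35],[0,-1.0,-3.0,0,0,0,35],[0,-1.04,-3.27,0,0,0,35],[0,-1.04,-3.27,0,0,0,35],[0.9,-1.04,-3.27,0,0,0,35],[1.5,-1.04,-3.27,0,0,0,35],[1.8,-1.04,-3.27,0,0,0,35],[1.91,-1.04,-3.27,0,0,0,35],[1.91,-1.04,-3.27,0,0,0,35],[1.91,-1.04,-3.27,0,0,0,35],[1.91,-1.04,-3.27,0,0,0,85],[1.91,-1.04,-3.27,0,0,0,85],[1.91,-1.04,-3.27,0,0,0,85],[1.91,-1.04,-3.27,0,0,0,85],[1.91,-1.04,-3.27,0,0,0,85],[1.0,-1.04,-3.27,0,0,0,85],[0,-1.04,-3.27,0,0,0,85],[-0.3,-1.04,-3.27,0,0,0,85],[-0.3,-1.04,-3.27,0,0,0,85]]
  ]
}}

```text
time: 6.52
eef_pos: [0.4293, -0.0924, 0.1359]
eef_rot: [-22.4, 89.9, -26.2]
force: [0.3, 0.9, -0.3]
opening: 0.0849
```

```bash
python3 - <<'E'
from h import *
im,P=cloud('wrist'); save('w2.png',im)
hsv=cv2.cvtColor(im,cv2.COLOR_RGB2HSV); m=(hsv[...,0]>20)&(hsv[...,0]<35)&(hsv[...,1]>120)&(abs(P[...,2]-.066)<.008)
p=P[m]; print(len(p),cv2.minEnclosingCircle((p[:,:2]*1000).astype(np.float32)) if len(p) else 0, np.median(p,0))
go([.4995,-.4145,.135],-3.85)
E
```

```text
2303 ((429.2309265136719, -91.53530883789062), 24.770498275756836) [ 0.42978233 -0.08835172  0.06552866]
t 6.58 pos [ 0.4286 -0.0923  0.1348] open 0.0851 jawyaw -3.8 j7 -7.0 F [-0.2  0.4 -1.4]
ROW [-0.   -6.34  1.84  0.01 -0.    0.  ]
```

The odd tin stands in the red tray, within about 1 mm of its middle. Next is the replacement.

Emit:
{"name": "jog_arm", "arguments": {
  "steps": [
    [[0,-6.34,1.84,0,0,0,85],[0,-6.34,1.84,0,0,0,85],[0,-6.34,1.84,0,0,0,85],[0,-6.34,1.84,0,0,0,85],[0,-6.34,1.84,0,0,0,85],[0,-6.34,1.84,0,0,0,85],[0,-6.34,1.84,0,0,0,85],[0,-6.34,1.84,0,0,0,85],[0,-6.34,1.84,0,0,0,85]]
  ]
}}

```text
time: 7.7
eef_pos: [0.5003, -0.4124, 0.1354]
eef_rot: [107.1, 90.0, 103.4]
force: [0.5, 0.2, 0.2]
opening: 0.0852
```

```bash
python3 - <<'E'
from h import *
im,P=cloud('wrist')
hsv=cv2.cvtColor(im,cv2.COLOR_RGB2HSV); m=(hsv[...,0]>100)&(hsv[...,0]<125)&(hsv[...,1]>120)&(abs(P[...,2]-.066)<.008)&(abs(P[...,1]+.414)<.04)
p=P[m]; print(len(p),cv2.minEnclosingCircle((p[:,:2]*1000).astype(np.float32)) if len(p) else 0, np.median(p,0))
go([.4995,-.4145,.026],-3.85)
E
```

```text
3576 ((581.2318115234375, -418.9213562011719), 107.2597427368164) [ 0.51194823 -0.42360977  0.06556859]
t 7.75 pos [ 0.5003 -0.4128  0.1356] open 0.0848 jawyaw -3.6 j7 22.2 F [0.2 0.8 0.1]
ROW [ 2.19 -0.04 -0.01  0.04  0.   -0.  ]
```

Emit:
{"name": "jog_arm", "arguments": {
  "steps": [
    [[1.0,-0.04,-0.01,0,0,0,85],[1.8,-0.04,-0.01,0,0,0,85],[2.19,-0.04,-0.01,0,0,0,85],[2.19,-0.04,-0.01,0,0,0,85],[2.19,-0.04,-0.01,0,0,0,35],[2.19,-0.04,-0.01,0,0,0,35],[2.19,-0.04,-0.01,0,0,0,35],[2.19,-0.04,-0.01,0,0,0,35],[2.19,-0.04,-0.01,0,0,0,35],[2.19,-0.04,-0.01,0,0,0,35],[2.19,-0.04,-0.01,0,0,0,35],[2.19,-0.04,-0.01,0,0,0,35],[1.8,-0.04,-0.01,0,0,0,35],[1.2,-0.04,-0.01,0,0,0,35],[0.4,-0.04,-0.01,0,0,0,35],[-0.11,-0.04,-0.01,0,0,0,35],[-0.11,-0.04,-0.01,0,0,0,35]]
  ]
}}

```text
time: 9.88
eef_pos: [0.5006, -0.4173, 0.1445]
eef_rot: [-35.1, 89.7, -38.8]
force: [-0.2, -0.2, -2.1]
opening: 0.0489
```

```bash
python3 - <<'E'
from h import *
go([.6005,-.053,.141],-3.75)
E
```

```text
t 9.88 pos [ 0.5006 -0.4173  0.1445] open 0.0489 jawyaw -3.8 j7 22.5 F [-0.2 -0.2 -2.1]
ROW [ 0.05  7.4   1.51 -0.    0.04  0.03]
```

Emit:
{"name": "jog_arm", "arguments": {
  "steps": [
    [[0,1.0,0.2,0,0,0,35],[0,2.1,0.45,0,0,0,35],[0,3.2,0.65,0,0,0,35],[0,4.3,0.9,0,0,0,35],[0,5.4,1.1,0,0,0,35],[0,6.5,1.3,0,0,0,35],[0,7.2,1.45,0,0,0,35],[0,7.4,1.51,0,0,0,35],[0,7.4,1.51,0,0,0,35],[0,7.4,1.51,0,0,0,35],[0,7.4,1.51,0,0,0,35],[0,7.4,1.51,0,0,0,35]]
  ]
}}

```text
time: 11.38
eef_pos: [0.5987, -0.0532, 0.1408]
eef_rot: [-94.5, 90.0, -98.4]
force: [0.2, 0.8, -1.2]
opening: 0.0489
```

```bash
python3 - <<'E'
from h import *
go([.6005,-.053,.0265],-3.75)
E
```

```text
t 11.38 pos [ 0.5987 -0.0532  0.1408] open 0.0489 jawyaw -3.8 j7 -14.5 F [ 0.2  0.8 -1.2]
ROW [ 2.29  0.01  0.04 -0.02 -0.    0.  ]
```

Emit:
{"name": "jog_arm", "arguments": {
  "steps": [
    [[0.9,0,0.02,0,0,0,35],[1.7,0,0.02,0,0,0,35],[2.1,0,0.02,0,0,0,35],[2.28,0,0.02,0,0,0,35],[2.28,0,0.02,0,0,0,35],[2.28,0,0.02,0,0,0,35],[2.28,0,0.02,0,0,0,85],[2.28,0,0.02,0,0,0,85],[2.28,0,0.02,0,0,0,85],[2.28,0,0.02,0,0,0,85],[2.28,0,0.02,0,0,0,85],[1.3,0,0.02,0,0,0,85],[0.3,0,0.02,0,0,0,85],[-0.4,0,0.02,0,0,0,85],[-0.4,0,0.02,0,0,0,85],[-0.4,0,0.02,0,0,0,85]]
  ]
}}

```text
time: 13.38
eef_pos: [0.5994, -0.0523, 0.1601]
eef_rot: [-164.9, 90.0, -168.7]
force: [-1.2, -0.3, 0.2]
opening: 0.0853
```

```bash
python3 - <<'E'
from h import *
im,P=cloud('wrist'); save('w3.png',im)
w=P[(abs(P[...,2]-.066)<.006)&(np.hypot(P[...,0]-.6,P[...,1]+.053)<.035)]
print(len(w),cv2.minEnclosingCircle((w[:,:2]*1000).astype(np.float32)),np.median(w,0),np.percentile(w[:,2],[5,95]))
go([.44,.301,.20],110)
E
```

```text
4609 ((600.800048828125, -52.15288543701172), 25.2376708984375) [ 0.60060984 -0.05077325  0.06597734] [0.06463558 0.06722106]
t 13.43 pos [ 0.5991 -0.0523  0.1596] open 0.085 jawyaw -3.8 j7 -14.0 F [-1.2  0.1 -0.2]
ROW [-8.000e-01  6.840e+00 -3.640e+00  1.104e+01 -2.000e-02  1.000e-02]
```

The replacement stands in the kit at (0.601,-0.052), lid at z = 0.066. Now to the scanner.

Emit:
{"name": "jog_arm", "arguments": {
  "steps": [
    [[-0.8,6.84,-3.64,11.04,0,0,85],[-0.8,6.84,-3.64,11.04,0,0,85],[-0.8,6.84,-3.64,11.04,0,0,85],[-0.8,6.84,-3.64,11.04,0,0,85],[-0.8,6.84,-3.64,11.04,0,0,85],[-0.8,6.84,-3.64,11.04,0,0,85],[-0.8,6.84,-3.64,11.04,0,0,85],[-0.8,6.84,-3.64,11.04,0,0,85],[-0.8,6.84,-3.64,11.04,0,0,85],[-0.8,6.84,-3.64,11.04,0,0,85],[-0.8,6.84,-3.64,11.04,0,0,85],[-0.8,6.84,-3.64,11.04,0,0,85],[-0.8,6.84,-3.64,11.04,0,0,85],[-0.8,6.84,-3.64,11.04,0,0,85]]
  ]
}}

```text
time: 15.18
eef_pos: [0.4407, 0.3009, 0.2008]
eef_rot: [92.3, 90.0, 22.3]
force: [-0.7, 0.6, -0.4]
opening: 0.0854
```

```bash
python3 - <<'E'
from h import *
im,P=cloud('wrist'); save('w4.png',im); np.savez('w4',im=im,P=P)
hsv=cv2.cvtColor(im,cv2.COLOR_RGB2HSV)
H,S,V=[hsv[...,i] for i in range(3)]
m=(H>2)&(H<20)&(S>150)&(P[...,2]>.036)&(P[...,2]<.043)
p=P[m]; r=cv2.minAreaRect((p[:,:2]*1000).astype(np.float32)); print('handle top',len(p),r,cv2.boxPoints(r).round(0).tolist())
m=(S<60)&(V>90)&(P[...,2]>.045)&(P[...,2]<.08)&(P[...,0]>.45)
p=P[m]; r=cv2.minAreaRect((p[:,:2]*1000).astype(np.float32)); print('head',len(p),r,cv2.boxPoints(r).round(0).tolist(),np.percentile(p[:,2],[5,50,95]))
go([.44,.301,.20],110)
E
```

```text
handle top 4465 ((419.3502197265625, 287.3824462890625), (114.6856689453125, 31.97981071472168), 23.979427337646484) [[360.0, 279.0], [373.0, 249.0], [478.0, 296.0], [465.0, 325.0]]
head 14751 ((485.60540771484375, 422.028076171875), (261.254150390625, 72.77127075195312), 89.51941680908203) [[448.0, 292.0], [521.0, 291.0], [523.0, 552.0], [450.0, 553.0]] [0.04784697 0.05459615 0.06448395]
t 15.22 pos [0.4407 0.301  0.2008] open 0.0848 jawyaw -70.0 j7 -115.9 F [ 0.1  0.  -0.2]
ROW [ 0.02 -0.01 -0.    0.    0.   -0.  ]
```

View pics/w4.png

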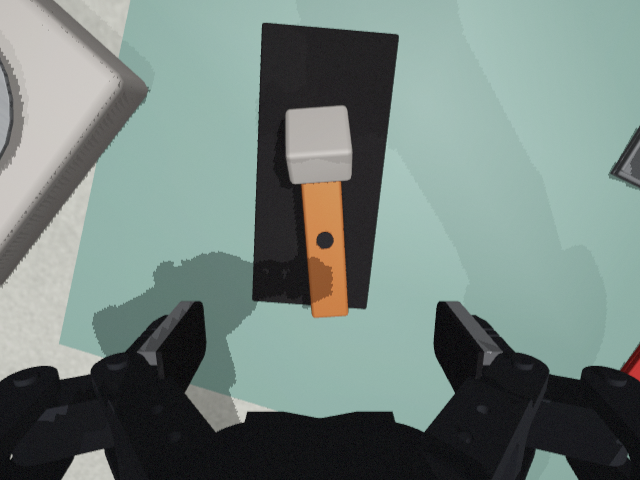

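The wrist view shows the scanner handle from (330,315) to (322,182), with the head at (319,143) and a black dot at (325,240). The handle's yaw is about 24°, which puts the grip point at (0.449,0.3007).

```bash
python3 - <<'E'
from h import *
P=np.load('w4.npz')['P']; print('dot',np.nanmedian(P[236:245,321:330].reshape(-1,3),0))
go([.449,.3007,.010],-66)
E
```

```text
dot [0.42979852 0.2917292  0.0417166 ]
t 15.22 pos [0.4407 0.301  0.2008] open 0.0848 jawyaw -70.0 j7 -115.9 F [ 0.1  0.  -0.2]
ROW [ 3.82  0.15  0.06 -0.67  0.   -0.  ]
```

Emit:
{"name": "jog_arm", "arguments": {
  "steps": [
    [[0,0.15,0.06,-0.67,0,0,85],[1.0,0.15,0.06,-0.67,0,0,85],[2.0,0.15,0.06,-0.67,0,0,85],[2.9,0.15,0.06,-0.67,0,0,85],[3.5,0.15,0.06,-0.67,0,0,85],[3.8,0.15,0.06,-0.67,0,0,85],[3.8,0.15,0.06,-0.67,0,0,85],[3.8,0.15,0.06,-0.67,0,0,20],[3.8,0.15,0.06,-0.67,0,0,20],[3.8,0.15,0.06,-0.67,0,0,20],[3.8,0.15,0.06,-0.67,0,0,20],[3.8,0.15,0.06,-0.67,0,0,20],[3.8,0.15,0.06,-0.67,0,0,20],[3.8,0.15,0.06,-0.67,0,0,20],[3.8,0.15,0.06,-0.67,0,0,20],[3.8,0.15,0.06,-0.67,0,0,20],[3.8,0.15,0.06,-0.67,0,0,20]]
  ]
}}

```text
time: 17.35
eef_pos: [0.4494, 0.3012, 0.0118]
eef_rot: [96.2, 89.9, 30.2]
force: [-0.5, -0.5, 7.3]
opening: 0.031
```

```bash
python3 - <<'E'
from h import *
go([.449,.3007,.115],-66)
E
```

```text
t 17.35 pos [0.4494 0.3012 0.0118] open 0.031 jawyaw -66.0 j7 -118.3 F [-0.5 -0.5  7.3]
ROW [-2.06 -0.01  0.01  0.   -0.   -0.02]
```

Emit:
{"name": "jog_arm", "arguments": {
  "steps": [
    [[-0.3,0,0,0,0,0,20],[-0.9,0,0,0,0,0,20],[-1.6,0,0,0,0,0,20],[-2.1,0,0,0,0,0,20],[-2.2,0,0,0,0,0,20],[-2.2,0,0,0,0,0,20],[-2.2,0,0,0,0,0,20],[-2.2,0,0,0,0,0,20]]
  ]
}}

```text
time: 18.35
eef_pos: [0.4482, 0.3004, 0.1197]
eef_rot: [-81.0, 89.9, -147.0]
force: [0.0, -0.1, -1.6]
opening: 0.0309
```

```bash
python3 - <<'E'
from h import *
go([.4760,-.1078,.1215],-66)
E
```

```text
t 18.35 pos [0.4482 0.3004 0.1197] open 0.0309 jawyaw -66.0 j7 -114.3 F [ 0.  -0.1 -1.6]
ROW [-0.03 -2.82  7.68  0.    0.    0.02]
```

Emit:
{"name": "jog_arm", "arguments": {
  "steps": [
    [[0,-0.2,0.5,0,0,0,20],[0,-0.5,1.4,0,0,0,20],[0,-0.85,2.3,0,0,0,20],[0,-1.2,3.2,0,0,0,20],[0,-1.5,4.1,0,0,0,20],[0,-1.85,5.0,0,0,0,20],[0,-2.2,5.9,0,0,0,20],[0,-2.5,6.8,0,0,0,20],[0,-2.72,7.4,0,0,0,20],[-0.02,-2.82,7.68,0,0,0,20],[-0.02,-2.82,7.68,0,0,0,20],[-0.02,-2.82,7.68,0,0,0,20],[-0.02,-2.82,7.68,0,0,0,20],[-0.02,-2.82,7.68,0,0,0,20]]
  ]
}}

```text
time: 20.1
eef_pos: [0.4763, -0.1065, 0.1218]
eef_rot: [153.6, 90.0, 87.7]
force: [0.6, -0.6, -1.7]
opening: 0.0312
```

```bash
python3 - <<'E'
from h import *
go([.4760,-.1078,.1215],-66)
im,P=cloud('wrist'); save('w5.png',im); hsv=cv2.cvtColor(im,cv2.COLOR_RGB2HSV); H,S,V=[hsv[...,i] for i in range(3)]
m=(H>2)&(H<20)&(S>150)&(P[...,2]>.11)&(P[...,2]<.20)
def fit(p,n):
    A=np.c_[p[:,:2],np.ones(len(p))]; k=np.linalg.lstsq(A,p[:,2],rcond=None)[0]; print(n,len(p),'slope',k[:2].round(3),'mean',p.mean(0).round(4))
fit(P[m],'handle wrist'); a=P[m]; r=cv2.minAreaRect((a[:,:2]*1000).astype(np.float32)); print(r)
m2=(P[...,2]>.165)&(P[...,2]<.20)&(S<60)&(P[...,0]>.5); 
if m2.sum()>50: fit(P[m2],'head top')
im,P=cloud('side'); save('s1.png',im)
E
```

```text
t 20.1 pos [ 0.4763 -0.1065  0.1218] open 0.0312 jawyaw -65.9 j7 -64.0 F [ 0.6 -0.6 -1.7]
ROW [ 0.01 -0.02  0.02  0.02 -0.   -0.  ]
handle wrist 11685 slope [ 0.    -0.002] mean [ 0.4782 -0.1062  0.1495]
((475.07110595703125, -107.5103988647461), (52.29296875, 32.128211975097656), 24.299348831176758)
head top 23652 slope [-0.274 -0.211] mean [ 0.5169 -0.1024  0.1761]
```

View pics/w5.png

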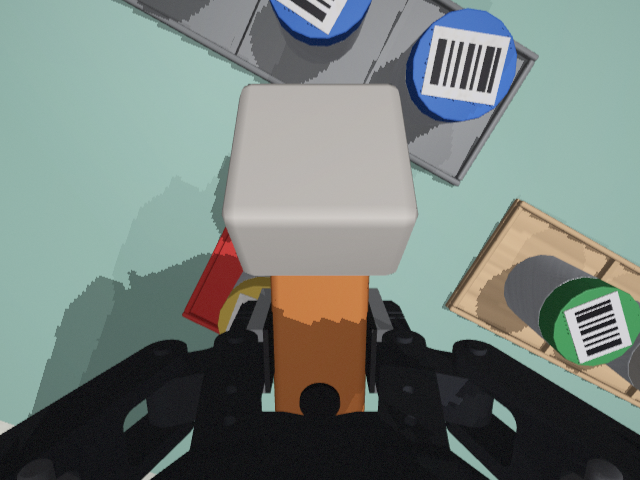

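View pics/s1.png

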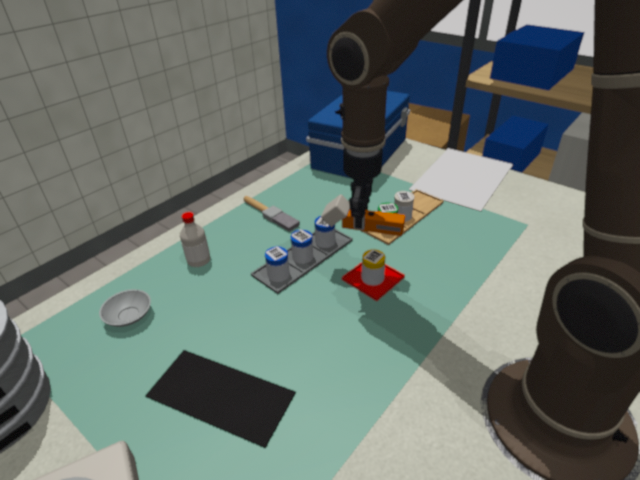

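The wrist view shows the handle level and gripped, with the head at (320,160) heading for the middle kit tin at (322,5). The side view shows the scanner in the air over the kit and the odd tin upright in the red tray at (373,268). The handle fit gives slope 0 and a yaw of 24.3°. Its line passes about 1 mm from the label, so I'll hold here.

Emit:
{"name": "jog_arm", "arguments": {
  "steps": [
    [[0,0,0,0,0,0,20],[0,0,0,0,0,0,20],[0,0,0,0,0,0,20],[0,0,0,0,0,0,20],[0,0,0,0,0,0,20],[0,0,0,0,0,0,20],[0,0,0,0,0,0,20],[0,0,0,0,0,0,20],[0,0,0,0,0,0,20],[0,0,0,0,0,0,20],[0,0,0,0,0,0,20],[0,0,0,0,0,0,20],[0,0,0,0,0,0,20],[0,0,0,0,0,0,20],[0,0,0,0,0,0,20],[0,0,0,0,0,0,20],[0,0,0,0,0,0,20],[0,0,0,0,0,0,20],[0,0,0,0,0,0,20],[0,0,0,0,0,0,20]]
  ]
}}

```text
time: 22.7
eef_pos: [0.4763, -0.1074, 0.1218]
eef_rot: [-71.8, 90.0, -137.8]
force: [0.3, 0.1, -1.6]
opening: 0.031
```

```bash
python3 - <<'E'
from h import *
go([.458,.304,.1215],-68)
E
```

```text
t 22.7 pos [ 0.4763 -0.1074  0.1218] open 0.031 jawyaw -66.0 j7 -64.0 F [ 0.3  0.1 -1.6]
ROW [ 0.01  3.02 -7.66  0.34  0.    0.  ]
```

Emit:
{"name": "jog_arm", "arguments": {
  "steps": [
    [[0,0.2,-0.5,0,0,0,20],[0,0.55,-1.4,0.1,0,0,20],[0,0.9,-2.3,0.15,0,0,20],[0,1.25,-3.2,0.2,0,0,20],[0,1.6,-4.1,0.25,0,0,20],[0,2.0,-5.0,0.3,0,0,20],[0,2.35,-5.9,0.34,0,0,20],[0,2.7,-6.8,0.34,0,0,20],[0,2.9,-7.4,0.34,0,0,20],[0,3.02,-7.66,0.34,0,0,20],[0,3.02,-7.66,0.34,0,0,20],[0,3.02,-7.66,0.34,0,0,20],[0,3.02,-7.66,0.34,0,0,20]]
  ]
}}

```text
time: 24.32
eef_pos: [0.4588, 0.3023, 0.1218]
eef_rot: [-13.2, 90.0, -81.3]
force: [0.6, -0.4, -3.1]
opening: 0.0312
```

```bash
python3 - <<'E'
from h import *
go([.458,.304,.0118],-68)
E
```

```text
t 24.32 pos [0.4588 0.3023 0.1218] open 0.0312 jawyaw -68.1 j7 -115.8 F [ 0.6 -0.4 -3.1]
ROW [ 2.2  -0.   -0.04 -0.02  0.01  0.  ]
```

Emit:
{"name": "jog_arm", "arguments": {
  "steps": [
    [[0.8,0,0,0,0,0,20],[1.5,0,0,0,0,0,20],[1.9,0,0,0,0,0,20],[2.1,0,0,0,0,0,20],[2.19,0,0,0,0,0,20],[2.19,0,0,0,0,0,20],[2.19,0,0,0,0,0,20],[2.19,0,0,0,0,0,85],[2.19,0,0,0,0,0,85],[2.19,0,0,0,0,0,85],[2.19,0,0,0,0,0,85],[2.19,0,0,0,0,0,85],[2.19,0,0,0,0,0,85],[1.3,0,0,0,0,0,85],[0.3,0,0,0,0,0,85],[-0.7,0,0,0,0,0,85],[-1.5,0,0,0,0,0,85],[-1.5,0,0,0,0,0,85],[-1.5,0,0,0,0,0,85]]
  ]
}}

```text
time: 26.7
eef_pos: [0.458, 0.3036, 0.1962]
eef_rot: [-62.3, 90.0, -130.3]
force: [-0.3, -0.3, 0.1]
opening: 0.0849
```

```bash
python3 - <<'E'
from h import *
go([.458,.304,.2],-68)
im,P=cloud('wrist'); hsv=cv2.cvtColor(im,cv2.COLOR_RGB2HSV); H,S,V=[hsv[...,i] for i in range(3)]
m=(H>2)&(H<20)&(S>150)&(P[...,2]>.034)&(P[...,2]<.048); p=P[m]
A=np.c_[p[:,:2],np.ones(len(p))]; print('slope',np.linalg.lstsq(A,p[:,2],rcond=None)[0].round(3),'z',np.median(p[:,2]),cv2.minAreaRect((p[:,:2]*1000).astype(np.float32)))
im,P=cloud('top'); save('t2.png',im)
for n,x,y in [('odd',.43,-.092),('fresh',.601,-.052),('kA',.6038,.029),('kB',.5957,-.1275)]:
    w=P[(abs(P[...,2]-.066)<.006)&(np.hypot(P[...,0]-x,P[...,1]-y)<.034)]
    print(n,len(w),cv2.minEnclosingCircle((w[:,:2]*1000).astype(np.float32)),np.median(w[:,2]))
E
```

```text
t 26.7 pos [0.458  0.3036 0.1962] open 0.0849 jawyaw -68.0 j7 -113.8 F [-0.3 -0.3  0.1]
ROW [-0.08  0.   -0.01 -0.    0.    0.01]
slope [-0.    -0.002  0.04 ] z 0.03957787188457655 ((428.67364501953125, 291.54949951171875), (113.46337890625, 32.00834655761719), 21.902467727661133)
odd 505 ((430.74053955078125, -90.74549865722656), 24.799118041992188) 0.0659113913549404
fresh 488 ((601.7669067382812, -50.98770523071289), 24.90852928161621) 0.06620127621778249
kA 494 ((604.17724609375, 29.123350143432617), 24.950653076171875) 0.06639973937114219
kB 488 ((596.2348022460938, -128.277099609375), 24.854772567749023) 0.06634232702509052
```

View pics/t2.png

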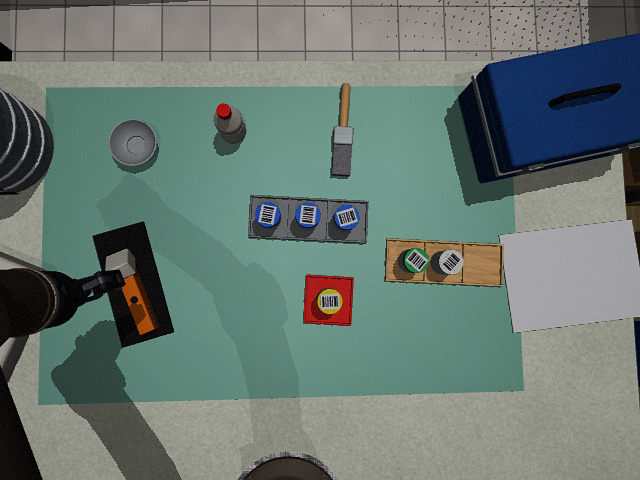

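The final top view shows the yellow tin in the red tray (329,301), the new blue tin mid-kit (307,216) and the scanner flat on its mat (135,295). The green and white tins are unmoved.

```bash
python3 -c "
from h import *
print(ctrl.hand_in())"
```

```text
the job is handed in; nothing more can be done
None
```

I did every step of the task and handed the job in at about 27 s of the 72 s allowed; hand-in reports no verdict.

- **Tins moved:** The yellow-lidded tin stands within about 1 mm of the red tray's middle. The blue replacement stands in the kit's centre compartment, within about 3 mm of its middle. Both lids are at z of about 0.066 m, as expected for tins standing on the tray floors.
- **Scan:** I held the scanner level for about 2.5 s. By my measurements, its line of sight passed about 1–2 mm from the middle of the label, from about 9 cm away and 45° off straight on. I checked this by fitting the handle's pose in the wrist picture, not by any direct reading of the label.
- **Scanner return:** It lies flat on the mat (slope about 0, top at the same height as at the start), about 16 mm from the mat's middle. It is released, with the gripper raised clear.
- **Other tins:** The two original kit tins measured within 0.5 mm of their starts. For the green and white stock tins I only compared the pictures; they appear unmoved.

One check failed: the close-up measurement of the replacement tin before the grasp was spoiled by the blue box in view. I used the top-camera position instead, and the grasp succeeded.

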